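# Square a mortar prism up in the squaring gauge

## Robot

A 7-joint arm with a two-finger parallel gripper is mounted at the origin on a cart in front of the work surface, level with it; the furniture and walls round the work are solid. World frame = base frame: x ahead of the robot, y to its left, z up, the work surface at z = 0. Lengths are in mm, angles in rad, forces in N, time in s.
With the tool pointing down it reaches from about 400 to 850 mm from the base axis. Payload 10.4 kg.
Tool frame: the origin (TCP) lies on the centre line of the jaws, within the pads' length; the fingertips stand 19 mm ahead of it and the grasp point (between the pads) is the TCP; z points along the fingers, y is the line along which they close (so a half turn about z gives the same grasp; the last joint's range is limited). The gripper opens to 87 mm and grips with 3 to 60 N. Pads are 19 mm wide; open, the fingers measure 117 mm over their backs; the gripper's body (75 mm by 190 mm) begins 51 mm behind the grasp point.
Start: joints at [-0.023, 0.332, -0.065, 1.46, 0.022, 1.35, -0.088], TCP at [625.02, 0.018, 241.576] pointing down, gripper open.
Joint ranges: [-2.6, 2.6], [-0.5, 2.12], [-1.47, 1.34], [0.16, 2.42], [-1.27, 4.41], [0.06, 2.06], [-2.6, 2.6]. Speed limits (rad/s): [2.22, 2.22, 2.79, 2.79, 3.14, 3.14, 3.14].

## Interface

Orientations are given as [roll, pitch, yaw] about the fixed x, y, z axes, in that order (R = Rz(yaw) Ry(pitch) Rx(roll)).
In Python, from plant import r, eyes gives the robot as it stands.
- The arm moves only by the tool servo_tool, never from a script. Its argument "increments" is a list of rows, each a list of 4 numbers: the shift along the tool's x, y, z in m, then the turn about the tool's z in degrees. A call has 1 to 12 rows; each row is the pose to reach, as a shift and turn from the pose commanded when the call began, along the tool's axes at that moment; what a row does not reach only later rows make up. A row lasts 1/8 s, in which the tool goes at most 62.5 mm and 10.7 degrees, less where a joint would pass 70% of its speed; a pose out of reach is approached as far as the arm can. A call with a gripper value outside its range is refused whole. "jaw" is the closure, from 0 (fully open) to 1 (shut), set as the call begins (left out, the last holds). The fingers move at their own pace and stop on an object; "newtons" is the grip in N (left out, the last holds). Time passes only in rows, so rows that repeat a pose let the fingers close. It gives the time, the measured TCP pose, the force, the opening and the grip force at its end, in the units of the state.
- r.sense(): the state, without advancing time (a new reading comes with each control period).
- eyes.snapshot(name): name is "scene" or "side" or "wrist"; returns the picture (420x560x3 uint8, red, green, blue); there is no depth.
- eyes.calibration(name): a dict with "fx", "fy", "cx", "cy" (pixels), "R" (3x3) and "t" (3): a world point X has camera coordinates R X + t. Camera axes: x right, y down, z forward; pixel columns grow to the right and rows downward; lengths in mm; the calibration is good to about 2 mm. The wrist camera is an equidistant fisheye: a pixel r from the principal point sees the ray r / f radians off the axis. A picture is of the moment at which its call begins: read the wrist's pose just before it. calibration takes no time and is no camera call; for the wrist camera it gives the pose at the moment of the call.
- r.job_done(): hands the job in; it is judged then, once.
The state is a dict: "t": time; "joint_positions": joint angles; "joint_vel": joint speeds; "joint_torque": joint torques, N m; "eef_pos": TCP position; "tcp_rot": TCP orientation; "wrist_force": force on the tool from outside, world axes, zero at the start; "moment": the same for the moment, N m; "finger_gap": finger opening in mm; "grasp_force": force on a finger pad.
Only numpy, scipy, OpenCV 4.12 (cv2) and the standard library are available. Lean on these libraries where they do the work, as an engineer would, in place of code of your own. Each camera call takes 0.05 s, during which the arm holds its last target. There are 200 camera calls.

## Task

Square up the full-length mortar prism in the squaring gauge by pushing alone: its long side flush along the gauge's back fence, one end up against the end stop, and the red follower slid along until it butts against the prism's other end. Push with the fingertips or the outside of the fingers: do not pick up, lift or tip the prism, leave the loose things beside the gauge alone, and finish clear of everything.

Things in the scene. Friction and masses are not known exactly. Their poses are not given: they have to be found in the camera images.
- gauge: Squaring gauge, fixed to the worktop: bright steel plate 180 (x) x 360 (y) x 10 mm with a dark steel back fence and end stop. Origin: centre of its underside; own +x points to the fence, +y to the end stop, plate top at z = 10 mm. A prism home in the corner has its origin at x = 45, y = 75 mm, long axis along y.
- fence_face (a point): Middle of the back fence's flat face: gauge x = +65, y = 0, z = 22 mm. The fence runs along gauge y for 350 mm, is 16 mm thick and rises 24 mm above the plate; the face looks to gauge -x.
- stop_face (a point): Point on the end stop's flat face in line with the prism's place: gauge x = +45, y = +155, z = 22 mm. The stop spans gauge x = -20 to +65 mm, is 16 mm thick and rises 24 mm above the plate; the face looks to gauge -y.
- prism: Grey full-length mortar test prism, 160 x 40 x 40 mm, 0.4 to 0.7 kg (takes up to about 15 N to push), loose, lying on the gauge plate askew and short of fence and stop. Origin: centre of its underside; its x axis is its long axis (ends at x = -80 and +80 mm), its z axis up. Either end may face the stop.
- follower (a joint): Slide of the red follower, m. 0 is fully back from the end stop; it grows as the follower moves along the gauge's +y towards the end stop, at most 0.150. It slides stiffly (about 1.5 N) and stays where it is left. It meets a prism that is home at 0.120.
- follower_back (a point): Centre of the rear face of the red follower, 17.5 mm above the plate. The follower is a block 36 (x) x 30 (y) x 34 mm just above the plate, centred on gauge x = 45 mm, in line with the prism's place. Push this flat face towards gauge +y; the front face that meets the prism lies 30 mm further on.
- half_prism: Bystander, loose: broken half of a mortar prism, 83 x 40 x 40 mm, on the worktop beside the gauge. Origin: centre of its underside.
- brass_weight: Bystander, loose: brass-coloured knobbed scale weight, 35 mm across, 46 mm high, on the worktop beside the gauge. Origin: centre of its underside.
- wing_nut: Bystander, loose: brass wing nut, 22 x 56 x 17 mm, on the worktop beside the gauge. Origin: centre of its underside.
Not all that is in view belongs to the job. What is shaped like the prism but green or purple is not meant.

How it is judged:
By the outcome, as a careful person would: the job done as asked, in the order asked, and still so for the second after the job is handed in, with the robot touching nothing.
It also fails if it takes over 51 s, if anything falls off the work surface, if the arm or the gripper's body presses on something with over 40 N, if the wrist force passes 120 N, or if a joint passes its speed limit or range.

## Working session

There is one attempt and no reset: what is moved stays moved. The work goes in short steps, Python scripts to look and compute and a tool call to move; the robot and the scene stay as the last step left them, time stands still between calls to the robot, and variables do not carry over. Pictures are saved under pics/ and viewed, at most 10 in all, crops included, and the job is handed in when it is done.

Besides the shell and the picture viewer there is one more tool, called after ">>>" as a command line: name --pt "numbers of a row" for each row, then --argument value for the rest. servo_tool: Moves the arm, as the interface text tells. Its arguments: {"type":"object","properties":{"increments":{"type":"array","items":{"type":"array","items":{"type":"number"}}},"jaw":{"type":"number"},"newtons":{"type":"number"}},"required":["increments"]}

```bash
mkdir -p pics && python3 - <<'E'
from plant import r, eyes
import cv2
for n in ("scene","side"):
    im=eyes.snapshot(n); cv2.imwrite(f"pics/{n}0.png",cv2.resize(im[:,:,::-1],(784,588),interpolation=cv2.INTER_CUBIC)); cv2.imwrite(f"pics/{n}0_raw.png",im[:,:,::-1])
    c=eyes.calibration(n); print(n,c)
s=r.sense(); print(s["t"],s["eef_pos"],s["tcp_rot"],s["wrist_force"])
E
```

```text
scene {'fx': 387.9697943321282, 'fy': 387.9697943321282, 'cx': 282.4722435663329, 'cy': 206.20770663070113, 'R': array([[-0.79507337, -0.60597155, -0.02562821],
       [-0.23982128,  0.35291043, -0.90440034],
       [ 0.55708534, -0.71291844, -0.42591456]]), 't': array([470.72626006, 189.68771071, 740.17104045])}
side {'fx': 395.35679684785134, 'fy': 395.35679684785134, 'cx': 273.7617020996503, 'cy': 213.59210357911715, 'R': array([[-0.85463374, -0.51899296,  0.01573154],
       [-0.34939896,  0.5524207 , -0.75680363],
       [ 0.38408533, -0.6522865 , -0.65345297]]), 't': array([ 516.35452242,  200.94598781, 1077.46866673])}
0.1 [6.24663733e+02 1.97032182e-02 2.40840305e+02] [-3.14031046e+00  3.18876803e-05  1.57084947e+00] [ 0.33802032 -0.35971228  0.93576908]
```

View pics/scene0.png

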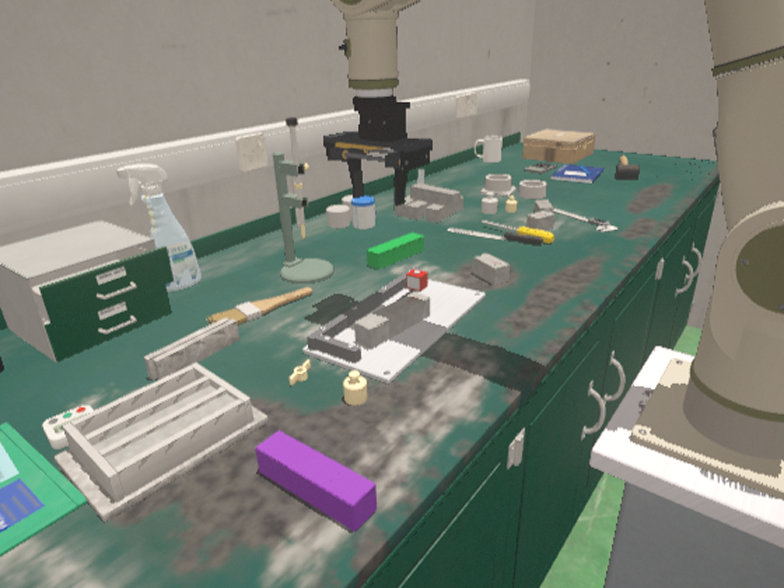

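View pics/side0.png

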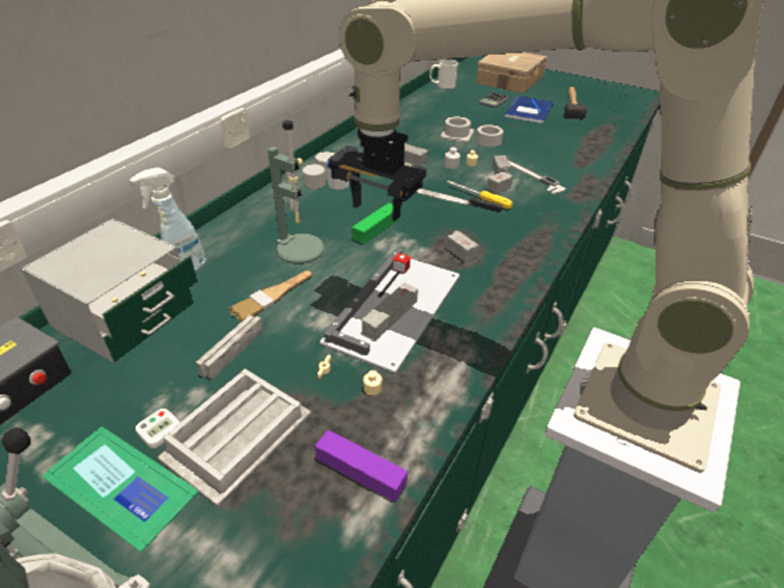

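The gauge sits centre-frame: scene about (300–485, 270–380), side about (320–460, 250–365). The end stop is at the near left, the red follower is at the far end, and the prism lies between them. Next I'll take an enlarged crop and the wrist view.

```bash
python3 - <<'E'
from plant import r, eyes
import cv2, numpy as np
c=eyes.calibration("wrist"); im=eyes.snapshot("wrist")[:,:,::-1]
cv2.imwrite("pics/wrist0_raw.png",im)
cv2.imwrite("pics/wrist0.png",cv2.resize(im,(784,588),interpolation=cv2.INTER_CUBIC))
print(c)
s=cv2.imread("pics/scene0_raw.png")[185:280,205:355]
cv2.imwrite("pics/scene0c.png",cv2.resize(s,None,fx=5,fy=5,interpolation=cv2.INTER_CUBIC))
E
```

```text
{'fx': 325.19226210127806, 'fy': 325.19226210127806, 'cx': 277.6643231938098, 'cy': 208.39548000091997, 'R': array([[ 9.99999833e-01,  3.99380095e-04, -4.18464036e-04],
       [ 4.96524527e-04, -9.63774301e-01,  2.66718671e-01],
       [-2.96782756e-04, -2.66718835e-01, -9.63774338e-01]]), 't': array([-625.48972167,  -31.74589579,  389.49227225])}
```

View pics/wrist0.png

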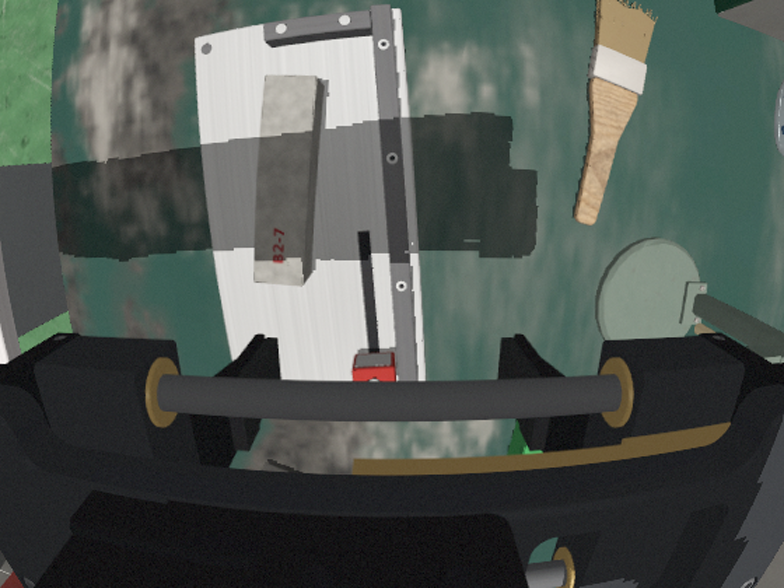

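View pics/scene0c.png

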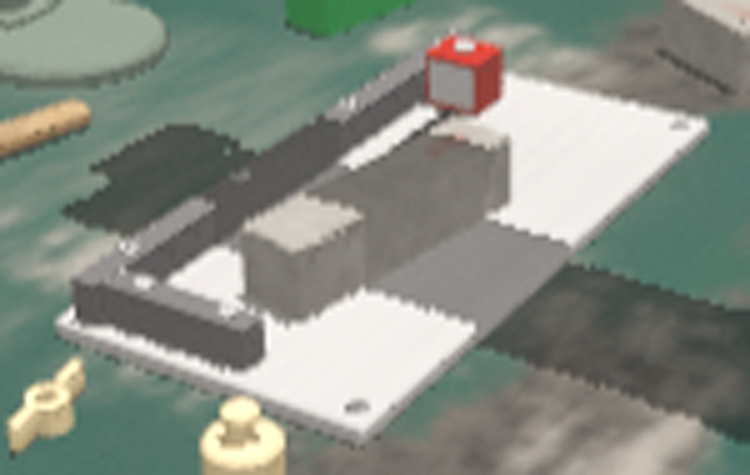

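The wrist view shows the plate corner at (196,38), the fence running (372,42)–(402,380), the stop at (265–372, 20–45), the prism top from (264,76)/(317,77) to (254,281)/(302,285), and the red follower at (353–396, 353–382). In the scene crop the stop is at lower left, the follower at the top, and a shadow crosses the prism. I'll fit the poses from both views.

```bash
cat > fit.py <<'E'
import numpy as np
from scipy.optimize import least_squares
def proj(c,X,fish=False):
    p=(np.atleast_2d(X)@np.array(c["R"]).T)+c["t"]
    if fish:
        rr=np.hypot(p[:,0],p[:,1]); th=np.arctan2(rr,p[:,2]); k=th/np.maximum(rr,1e-9)
        u=p[:,:2]*k[:,None]
    else: u=p[:,:2]/p[:,2:]
    return u*c["fx"]+[c["cx"],c["cy"]]
def place(q,P):
    c,s=np.cos(q[2]),np.sin(q[2]); P=np.array(P,float)
    return np.c_[c*P[:,0]-s*P[:,1]+q[0], s*P[:,0]+c*P[:,1]+q[1], P[:,2]]
def fit(q0,views):
    def f(q): return np.concatenate([((proj(c,place(q,P),fi)-uv)*w).ravel() for c,fi,P,uv,w in views])
    s=least_squares(f,q0,x_scale=[100,100,1],loss="soft_l1"); return s.x,f(s.x).reshape(-1,2).round(1)
E
python3 - <<'E'
from plant import r,eyes
from fit import *
w=eyes.calibration("wrist"); s=eyes.calibration("scene")
W=lambda a:np.array(a)/1.4
S=lambda a:np.array(a)/5+[205,185]
gw=[[-90,180,10],[65,155,34],[-20,155,34],[81,180,10]]; guw=W([[196,38],[373,42],[271,46],[401,10]])
gs=[[-90,180,10],[90,180,10],[-90,-180,10],[-20,171,34],[81,171,34]]; gus=S([[362,432],[60,322],[708,124],[264,330],[76,285]])
gw[3]=[90,180,10]
q,e=fit([610,130,0],[(w,True,gw,guw,1),(s,False,gs,gus,1)]); print("gauge",q,np.degrees(q[2]));print(e.tolist())
pw=[[-20,80,50],[20,80,50],[20,-80,50],[-20,-80,50]]; puw=W([[264,76],[317,77],[302,285],[254,281]])
ps=[[20,80,50],[-20,80,50],[-20,-80,50],[20,-80,50],[-20,80,0],[-20,-80,0]]; pus=S([[245,235],[300,247],[510,142],[450,120],[297,320],[508,205]])
up=lambda P:(np.array(P)+[0,0,10]) 
pw=[[a,b,50] for a,b,_ in pw]; ps=[[a,b,50 if z else 10] for a,b,z in ps]
p,e=fit([560,150,0],[(w,True,pw,puw,1),(s,False,ps,pus,1)]); print("prism",p,np.degrees(p[2]));print(e.tolist())
for n,v in (("w",[(w,True,gw,guw,1)]),("s",[(s,False,gs,gus,1)])): print(n,fit(q,v)[0])
for n,v in (("w",[(w,True,pw,puw,1)]),("s",[(s,False,ps,pus,1)])): print(n,fit(p,v)[0])
c,sn=np.cos(q[2]),np.sin(q[2]); d=p[:2]-q[:2]; print("prism in gauge",c*d[0]+sn*d[1],-sn*d[0]+c*d[1],np.degrees(p[2]-q[2]))
fp=place(q,[[45,y,44] for y in (-90,-45,-75,-60)]); print(proj(s,fp)*1)
print("follower obs",S([[428,58],[430,105],[473,112],[480,70]]))
for sl in (0,.005,0.01,0.02,.03,.04):
    y=-125+1000*sl+0; print(sl,proj(s,place(q,[[63,y+0,45],[27,y,45],[27,y,11]])).round(1).tolist())
print(place(q,[[45,-155,27]]))
E
```

```text
gauge [5.58832405e+02 2.26536460e+01 6.64108938e-02] 3.805063929099322
[[-1.4, 1.2], [-0.1, -6.8], [-4.9, -0.7], [1.0, 1.0], [-0.4, -1.2], [-1.2, -1.4], [0.6, -0.9], [-4.3, -0.8], [-0.1, -3.2]]
prism [ 5.46321975e+02  6.60840555e+01 -8.57700577e-02] -4.914262317109475
[[-0.1, -0.8], [-0.3, -0.9], [0.3, 1.7], [-0.9, 1.6], [-2.0, -1.8], [-1.2, 1.0], [-0.3, -1.2], [0.1, -1.0], [0.1, 1.0], [0.1, -0.3]]
w [5.56704544e+02 2.16490501e+01 4.82809344e-02]
s [5.55410620e+02 2.60640624e+01 8.38016696e-02]
w [ 5.46531696e+02  6.64148114e+01 -8.60379073e-02]
s [ 5.44151903e+02  6.70304681e+01 -7.25006240e-02]
prism in gauge -9.600719526937867 44.16489012566337 -8.719326246208798
[[290.78592082 199.55840622]
 [282.06865184 205.33733764]
 [287.93970481 201.44524569]
 [285.0345648  203.37114759]]
follower obs [[290.6 196.6]
 [291.  206. ]
 [299.6 207.4]
 [301.  199. ]]
0 [[292.0, 193.8], [302.5, 196.2], [302.5, 206.8]]
0.005 [[291.1, 194.3], [301.6, 196.8], [301.7, 207.5]]
0.01 [[290.2, 194.9], [300.7, 197.5], [300.8, 208.1]]
0.02 [[288.3, 196.1], [298.9, 198.7], [299.0, 209.4]]
0.03 [[286.4, 197.3], [297.1, 199.9], [297.2, 210.7]]
0.04 [[284.5, 198.6], [295.2, 201.2], [295.4, 212.0]]
[[ 614.0193312  -129.01837913   27.        ]]
```

```bash
python3 - <<'E'
import cv2
s=cv2.imread("pics/wrist0_raw.png")
a=cv2.resize(s[0:75,135:305],None,fx=4.5,fy=4.5,interpolation=cv2.INTER_CUBIC)
b=cv2.resize(s[215:275,160:330],None,fx=4.5,fy=4.5,interpolation=cv2.INTER_CUBIC)[:262]
import numpy as np
m=np.vstack([a[:337],b]); print(m.shape); cv2.imwrite("pics/wc.png",m[:600])
E
```

```text
(599, 765, 3)
```

View pics/wc.png

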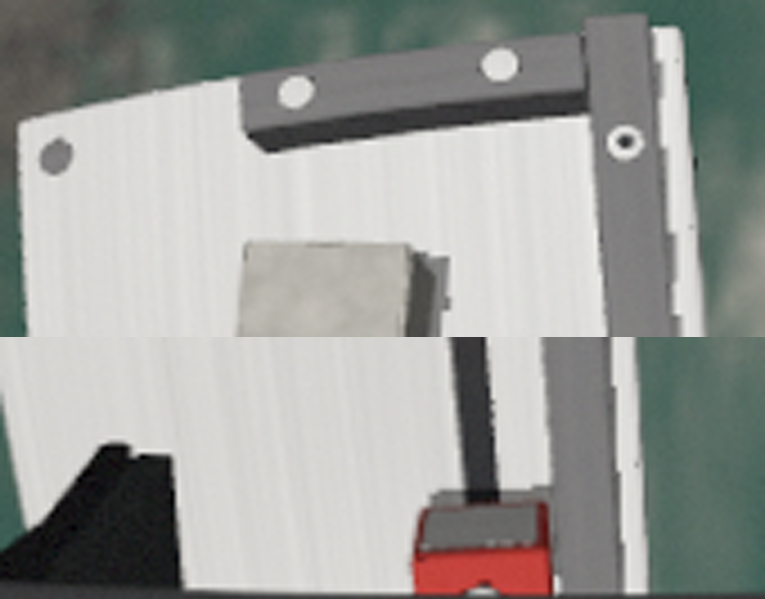

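The enlarged crop shows the plate corners at (20,123) and (684,29), the stop's inner top edge from (250,131) to (588,92), the fence's inner edge from (585,17) through (542,337) to (557,590), and the follower's front top edge from (418,550) to (548,545).

```bash
python3 - <<'E'
from plant import r,eyes
from fit import *
w=eyes.calibration("wrist")
R=np.array(w["R"]);t=np.array(w["t"]);C=-R.T@t
def back(uv,z):
    d=(np.array(uv)-[w["cx"],w["cy"]])/w["fx"]; th=np.linalg.norm(d)
    v=R.T@np.r_[d/th*np.sin(th),np.cos(th)]; return (C+v*(z-C[2])/v[2])[:2]
T=lambda x,y:(x/4.5+135-.4,y/4.5-.4); B=lambda x,y:(x/4.5+160-.4,(y-337)/4.5+215-.4)
print("cam",C)
P={n:back(p,z) for n,p,z in [("plTL",T(20,123),10),("plTR",T(684,29),10),("stL",T(250,131),34),("stLo",T(240,78),34),("stLb",T(266,153),10),("stR",T(588,92),34),("fTL",T(585,17),34),("fTR",T(648,14),34),("f1",T(608,337),34),("f2",B(542,337),34),("f3",B(557,590),34),("fr2",B(610,337),34),("fr3",B(621,590),34),("folL",B(418,550),44.5),("folR",B(548,545),44.5),("folbL",B(427,508),10.5),("folbR",B(545,503),10.5),("pTL",T(247,242),50),("pTR",T(411,245),50)]}
for k,v in P.items(): print(k,v.round(1))
gw=[[-90,180,10],[90,180,10],[-20,155,34],[-20,171,34],[-20,155,10],[65,155,34],[65,175,34],[81,175,34]]
uv=np.array([T(20,123),T(684,29),T(250,131),T(240,78),T(266,153),T(588,92),T(585,17),T(648,14)])
q,e=fit([560,23,.06],[(w,True,gw,uv,1)]);print(q,np.degrees(q[2]),e.tolist())
for n in P:
    d=P[n]-q[:2];c,s=np.cos(q[2]),np.sin(q[2]);print(n,(np.array([c*d[0]+s*d[1],-s*d[0]+c*d[1]])).round(1))
E
```

```text
cam [625.64657613  73.54051616 383.70001801]
plTL [457.6 198.1]
plTR [635.8 211. ]
stL [530.1 179.9]
stLo [527.2 194.5]
stLb [528.1 180.6]
stR [612.3 185.4]
fTL [611.5 205.5]
fTR [626.5 206.2]
f1 [617.2 123.5]
f2 [628.3 -30.5]
f3 [ 632.5 -100.6]
fr2 [645.3 -30.5]
fr3 [ 649.5 -100.7]
folL [596.8 -84.1]
folR [629.9 -82.5]
folbL [596.7 -87. ]
folbR [629.4 -85.3]
pTL [534.4 147.5]
pTR [572.9 144.1]
[5.59165759e+02 2.60265364e+01 7.15629765e-02] 4.100256524072533 [[-0.7, -0.6], [0.3, -0.8], [-1.8, 0.8], [-0.1, -0.5], [0.0, 1.1], [0.6, 0.1], [0.0, 0.2], [0.9, -0.2]]
plTL [-89.  178.9]
plTR [ 89.6 179. ]
stL [-17.9 155.6]
stLo [-19.9 170.3]
stLb [-20.  156.4]
stR [ 64.4 155.1]
fTL [ 65.  175.3]
fTR [ 80.1 174.9]
f1 [64.8 93.1]
f2 [ 64.9 -61.3]
f3 [  64.1 -131.5]
fr2 [ 81.8 -62.5]
fr3 [  81.  -132.8]
folL [  29.6 -112.5]
folR [  62.8 -113.3]
folbL [  29.4 -115.4]
folbR [  62.1 -116.1]
pTL [-16.1 122.9]
pTR [ 22.2 116.8]
```

>>> servo_tool --pt "0.01 -0.02 0.01 10.5" --pt "0.02 -0.05 0.03 21" --pt "0.035 -0.08 0.05 31.5" --pt "0.05 -0.11 0.07 42" --pt "0.0615 -0.135 0.09 52.5" --pt "0.0615 -0.143 0.1 63" --pt "0.0615 -0.143 0.1 73.5" --pt "0.0615 -0.143 0.1 84" --pt "0.0615 -0.143 0.1 85.9" --pt "0.0615 -0.143 0.1 85.9" --jaw 0

```text
t: 1.4
eef_pos: [482.0, 61.5, 141.5]
tcp_rot: [-3.142, 0.0, 0.075]
wrist_force: [-0.2, 0.2, -0.5]
finger_gap: 87.1
grasp_force: 0.0
```

>>> servo_tool --pt "0 0 0.03 0" --pt "0 0 0.065 0" --pt "0 0 0.09 0" --pt "0 0 0.1 0" --pt "0 0 0.1 0" --pt "0.01 0 0.1 0" --pt "0.018 0 0.1 0" --pt "0.018 0 0.1 0"

```text
t: 2.4
eef_pos: [501.1, 62.9, 42.1]
tcp_rot: [-3.141, -0.001, 0.072]
wrist_force: [0.1, 0.3, -0.3]
finger_gap: 87.1
grasp_force: 0.0
```

```bash
python3 - <<'E'
from plant import r, eyes
import cv2
im=eyes.snapshot("wrist")[:,:,::-1]
cv2.imwrite("pics/wrist1.png",cv2.resize(im,(784,588),interpolation=cv2.INTER_CUBIC))
print(r.sense()["tcp_rot"])
E
```

```text
[-3.14151745e+00 -6.16798683e-04  7.15933268e-02]
```

View pics/wrist1.png

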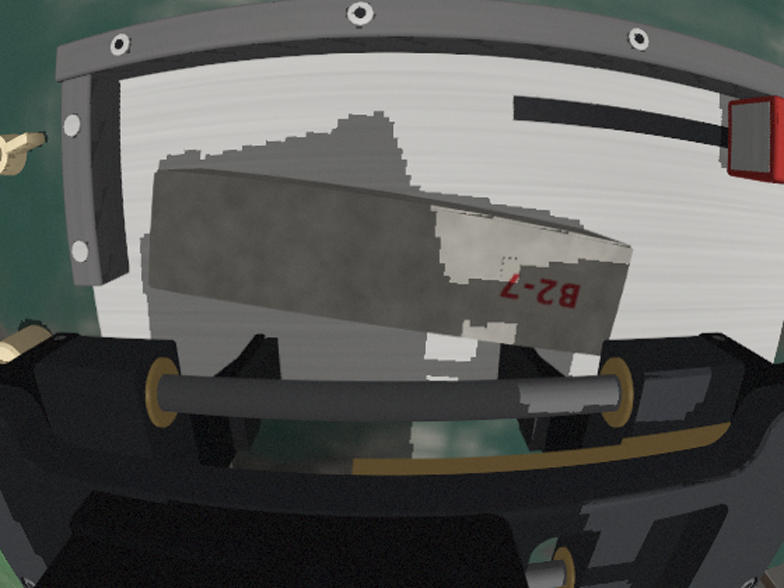

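The prism, its rear end to the right near (615,300), lies ahead of both fingers, with the fence at the top and the stop at the left. Now I'll push it towards the fence.

>>> servo_tool --pt "0.004 0 0 0" --pt "0.009 0 0 0" --pt "0.015 0 0 0" --pt "0.021 0 0 0" --pt "0.027 0 0 0" --pt "0.033 0 0 0" --pt "0.039 0 0 0" --pt "0.045 0 0 0" --pt "0.051 0 0 0" --pt "0.056 0 0 0" --pt "0.06 0 0 0" --pt "0.062 0 0 0"

```text
t: 3.95
eef_pos: [562.0, 67.2, 41.6]
tcp_rot: [-3.142, -0.0, 0.071]
wrist_force: [-3.0, -0.1, -0.8]
finger_gap: 86.8
grasp_force: 1.4
```

>>> servo_tool --pt "0.0015 0 0 0" --pt "0.003 0 0 0" --pt "0.0045 0 0 0" --pt "0.006 0 0 0" --pt "0.007 0 0 0"

```text
t: 4.58
eef_pos: [568.4, 67.7, 41.5]
tcp_rot: [3.141, 0.001, 0.072]
wrist_force: [-8.3, -1.1, 3.4]
finger_gap: 87.5
grasp_force: 3.8
```

>>> servo_tool --pt "0.001 0 0 0" --pt "0.002 0 0 0" --pt "0.002 0 0 0"

```text
t: 4.95
eef_pos: [568.6, 67.6, 41.5]
tcp_rot: [3.141, 0.005, 0.072]
wrist_force: [-15.2, -1.6, 10.7]
finger_gap: 87.3
grasp_force: 7.7
```

>>> servo_tool --pt "-0.004 0 0 0" --pt "-0.018 0 0 0" --pt "-0.025 0 0 0" --pt "-0.025 0 -0.03 0" --pt "-0.025 0 -0.07 0" --pt "-0.025 0 -0.075 0"

```text
t: 5.7
eef_pos: [547.4, 66.4, 119.6]
tcp_rot: [-3.141, -0.006, 0.071]
wrist_force: [0.3, 0.3, -0.3]
finger_gap: 87.2
grasp_force: 0.0
```

>>> servo_tool --pt "0.01 0.03 0 0" --pt "0.025 0.06 0 0" --pt "0.04 0.09 0 0" --pt "0.055 0.115 0 0" --pt "0.058 0.117 0 0" --pt "0.058 0.117 0 0" --pt "0.058 0.117 0 0" --jaw 1 --newtons 20

```text
t: 6.58
eef_pos: [611.6, -45.1, 116.4]
tcp_rot: [-3.141, 0.0, 0.073]
wrist_force: [0.4, -0.5, -0.2]
finger_gap: 24.9
grasp_force: 0.0
```

```bash
python3 - <<'E'
from plant import r, eyes
import cv2, numpy as np
im=eyes.snapshot("wrist")[:,:,::-1]; im2=eyes.snapshot("scene")[185:280,205:355,::-1]
a=cv2.resize(im,(560,420)); b=cv2.resize(im2,(750,475),interpolation=cv2.INTER_CUBIC)
cv2.imwrite("pics/w2.png",cv2.resize(im,(784,588),interpolation=cv2.INTER_CUBIC)); cv2.imwrite("pics/s2.png",b)
s=r.sense();p=s["eef_pos"][:2]-np.array([559.2,26.0]);c,sn=np.cos(.0716),np.sin(.0716)
print("gauge xy",c*p[0]+sn*p[1],-sn*p[0]+c*p[1],s["eef_pos"],s["tcp_rot"][2],s["t"])
E
```

```text
gauge xy 47.352150879379 -74.99245702270645 [611.79569919 -45.41279458 116.60161291] 0.07288315527048672 6.675
```

View pics/w2.png

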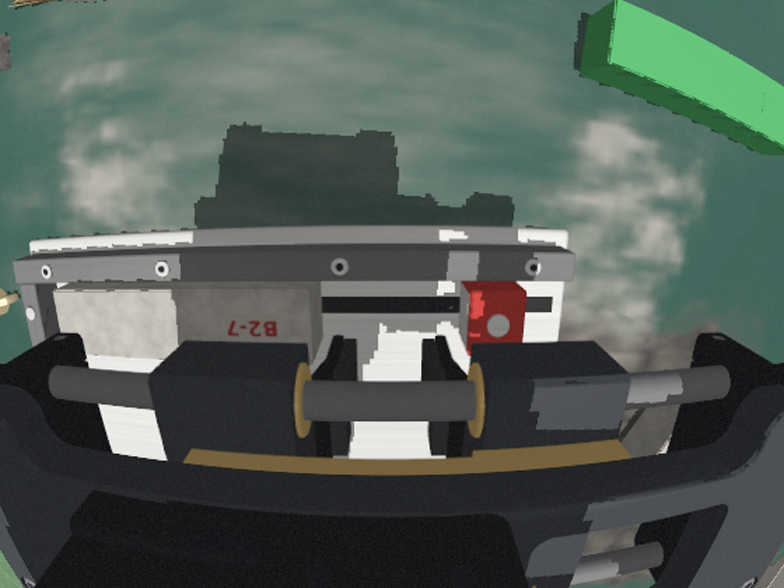

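The prism now looks parallel to and against the fence, with its rear end at about (322,320), and the closing fingers sit between it and the follower. Next I'll close fully, descend and push towards the stop.

>>> servo_tool --pt "-0.002 0 0 0" --pt "-0.0025 0 0 0" --pt "-0.0025 0 0.02 0" --pt "-0.0025 0 0.05 0" --pt "-0.0025 0 0.07 0" --pt "-0.0025 0 0.074 0" --pt "-0.0025 0 0.074 0" --jaw 1

```text
t: 7.55
eef_pos: [609.9, -46.7, 43.0]
tcp_rot: [3.142, -0.001, 0.072]
wrist_force: [-0.3, 0.0, 0.0]
finger_gap: 0.4
grasp_force: 0.0
```

>>> servo_tool --pt "0 -0.006 0 0" --pt "0 -0.012 0 0" --pt "0 -0.017 0 0" --pt "0 -0.021 0 0" --pt "0 -0.025 0 0" --pt "0 -0.03 0 0" --pt "0 -0.035 0 0" --pt "0 -0.04 0 0" --pt "0 -0.045 0 0" --pt "0 -0.048 0 0" --pt "0 -0.048 0 0"

```text
t: 8.93
eef_pos: [606.1, 1.9, 42.6]
tcp_rot: [-3.141, -0.0, 0.072]
wrist_force: [-0.1, -0.1, 0.0]
finger_gap: 0.5
grasp_force: 0.2
```

>>> servo_tool --pt "0 -0.002 0 0" --pt "0 -0.004 0 0" --pt "0 -0.0055 0 0" --pt "0 -0.007 0 0"

```text
t: 9.43
eef_pos: [605.6, 8.2, 42.6]
tcp_rot: [3.142, -0.0, 0.071]
wrist_force: [0.3, -3.1, 0.2]
finger_gap: 0.2
grasp_force: 1.5
```

>>> servo_tool --pt "0 -0.0015 0 0" --pt "0 -0.003 0 0" --pt "0 -0.0045 0 0"

```text
t: 9.8
eef_pos: [605.3, 12.8, 42.6]
tcp_rot: [3.142, -0.0, 0.072]
wrist_force: [0.4, -2.9, -0.3]
finger_gap: 0.3
grasp_force: 1.5
```

>>> servo_tool --pt "0 -0.0015 0 0" --pt "0 -0.003 0 0" --pt "0 -0.0045 0 0"

```text
t: 10.18
eef_pos: [605.1, 14.6, 42.6]
tcp_rot: [3.139, -0.0, 0.07]
wrist_force: [1.1, -12.8, -0.2]
finger_gap: 0.3
grasp_force: 6.2
```

>>> servo_tool --pt "0 -0.0015 0 0" --pt "0 -0.0015 0 0"

```text
t: 10.42
eef_pos: [605.1, 14.7, 42.6]
tcp_rot: [3.137, -0.0, 0.068]
wrist_force: [1.3, -14.0, -0.7]
finger_gap: 0.5
grasp_force: 6.8
```

>>> servo_tool --pt "0 0.006 0 0" --pt "0 0.02 0 0" --pt "0 0.03 0 0" --pt "0 0.03 -0.03 0" --pt "0 0.03 -0.07 0" --pt "0 0.03 -0.075 0"

```text
t: 11.18
eef_pos: [608.9, -11.5, 120.8]
tcp_rot: [-3.141, -0.005, 0.071]
wrist_force: [0.5, 0.4, -0.3]
finger_gap: 0.8
grasp_force: 0.0
```

>>> servo_tool --pt "-0.015 -0.025 0 0" --pt "-0.03 -0.055 0 0" --pt "-0.045 -0.085 0 0" --pt "-0.06 -0.105 0 0" --pt "-0.062 -0.113 0 0" --pt "-0.062 -0.113 0 0" --pt "-0.062 -0.113 0 0" --pt "-0.062 -0.113 0 0" --jaw 0

```text
t: 12.18
eef_pos: [537.5, 96.1, 117.4]
tcp_rot: [3.141, -0.0, 0.07]
wrist_force: [-0.8, 0.5, -0.5]
finger_gap: 72.6
grasp_force: 0.0
```

```bash
cat > g.py <<'E'
from plant import r, eyes
import numpy as np
def g():
    s=r.sense();p=s["eef_pos"][:2]-np.array([559.2,26.0]);c,sn=np.cos(.0716),np.sin(.0716)
    print("gauge xy",c*p[0]+sn*p[1],-sn*p[0]+c*p[1],s["eef_pos"],s["tcp_rot"][2],s["t"],s["finger_gap"])
E
python3 - <<'E'
from g import *
import cv2
g()
im=eyes.snapshot("wrist")[:,:,::-1]
cv2.imwrite("pics/w3.png",cv2.resize(im,(784,588),interpolation=cv2.INTER_CUBIC))
E
```

```text
gauge xy -16.59902072516057 71.45260056057211 [537.53187297  96.0820511  117.43326249] 0.07016425504284474 12.175 72.55652141054779
```

View pics/w3.png

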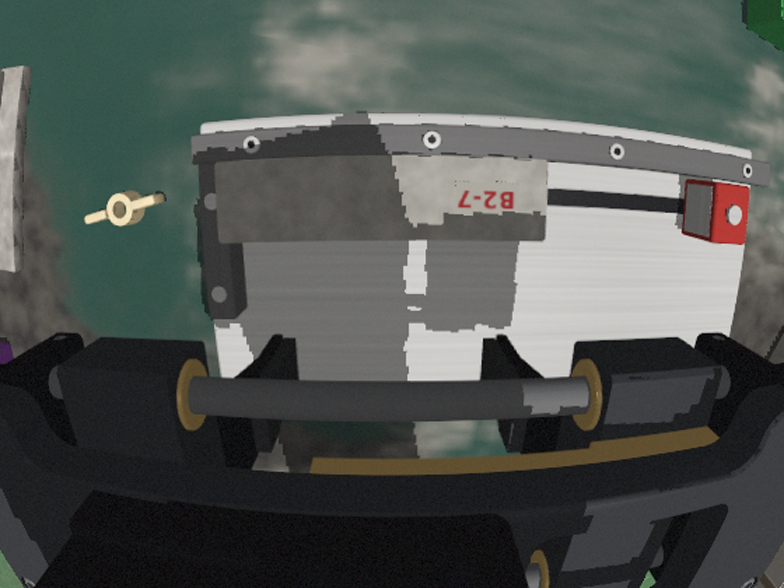

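The prism is in the corner, with its fence side at (215–548,158) and its end on the stop at x≈217. I'll re-press gently on the side to make sure it is flush.

>>> servo_tool --pt "0 0 0.02 0" --pt "0 0 0.05 0" --pt "0 0 0.07 0" --pt "0 0 0.075 0" --pt "0.008 0 0.075 0" --pt "0.016 0 0.075 0" --pt "0.022 0 0.075 0" --pt "0.025 0 0.075 0" --pt "0.027 0 0.075 0" --pt "0.029 0 0.075 0" --pt "0.03 0 0.075 0" --pt "0.03 0 0.075 0" --jaw 0

```text
t: 13.72
eef_pos: [566.1, 99.2, 42.3]
tcp_rot: [3.141, 0.002, 0.072]
wrist_force: [-5.6, -1.0, 2.9]
finger_gap: 86.9
grasp_force: 2.5
```

>>> servo_tool --pt "0.001 0 0 0" --pt "0.002 0 0 0" --pt "0.002 0 0 0"

```text
t: 14.1
eef_pos: [566.2, 99.3, 42.0]
tcp_rot: [3.141, 0.006, 0.072]
wrist_force: [-14.3, -1.5, 10.2]
finger_gap: 87.1
grasp_force: 7.1
```

>>> servo_tool --pt "-0.003 0 0 0" --pt "-0.015 0 0 0" --pt "-0.025 0 0 0" --pt "-0.025 0 -0.03 0" --pt "-0.025 0 -0.07 0" --pt "-0.025 0 -0.075 0" --pt "-0.025 0 -0.075 0"

```text
t: 14.98
eef_pos: [543.9, 97.5, 117.6]
tcp_rot: [-3.142, -0.001, 0.072]
wrist_force: [-0.2, 0.6, -0.5]
finger_gap: 87.1
grasp_force: 0.0
```

```bash
python3 -c "
from g import *
g()"
```

```text
gauge xy -10.187129750795252 72.44439372538753 [543.85638376  97.53000235 117.55448795] 0.07162896331716562 14.975 87.10649143373098
```

```bash
python3 - <<'E'
from g import *
c=eyes.calibration("scene");R=np.array(c["R"]);C=-R.T@c["t"]
for u,v,z in [(472,257,40),(490,287,0),(510,278,0),(508,258,40),(495,253,40),(368,262,0),(424,247,0)]:
    d=R.T@np.array([(u/1.4-c["cx"])/c["fx"],(v/1.4-c["cy"])/c["fy"],1]);X=C+d*(z-C[2])/d[2]
    p=X[:2]-np.array([559.2,26.0]);k,s=np.cos(.0716),np.sin(.0716);print((k*p[0]+s*p[1]).round(),(-s*p[0]+k*p[1]).round())
E
```

```text
-13.0 -277.0
-79.0 -231.0
-98.0 -296.0
-84.0 -311.0
-47.0 -325.0
233.0 -215.0
166.0 -369.0
```

>>> servo_tool --pt "0.005 0.03 0 0" --pt "0.015 0.07 0 0" --pt "0.03 0.115 0 0" --pt "0.045 0.16 0 0" --pt "0.055 0.205 0 0" --pt "0.055 0.235 0 0" --pt "0.055 0.246 0 0" --pt "0.055 0.246 0 0" --pt "0.055 0.246 0 0" --pt "0.055 0.246 0 0" --jaw 1

```text
t: 16.23
eef_pos: [616.7, -142.3, 117.6]
tcp_rot: [-3.141, -0.0, 0.073]
wrist_force: [0.7, 0.1, 0.2]
finger_gap: 1.6
grasp_force: 0.0
```

```bash
python3 - <<'E'
from g import *
import cv2
g()
im=eyes.snapshot("wrist")[:,:,::-1]
cv2.imwrite("pics/w4.png",cv2.resize(im,(784,588),interpolation=cv2.INTER_CUBIC))
E
```

```text
gauge xy 45.322741891497586 -171.9530976385168 [ 616.70794156 -142.27018565  117.57482949] 0.07348683768671549 16.225 1.5552564082698312
```

View pics/w4.png

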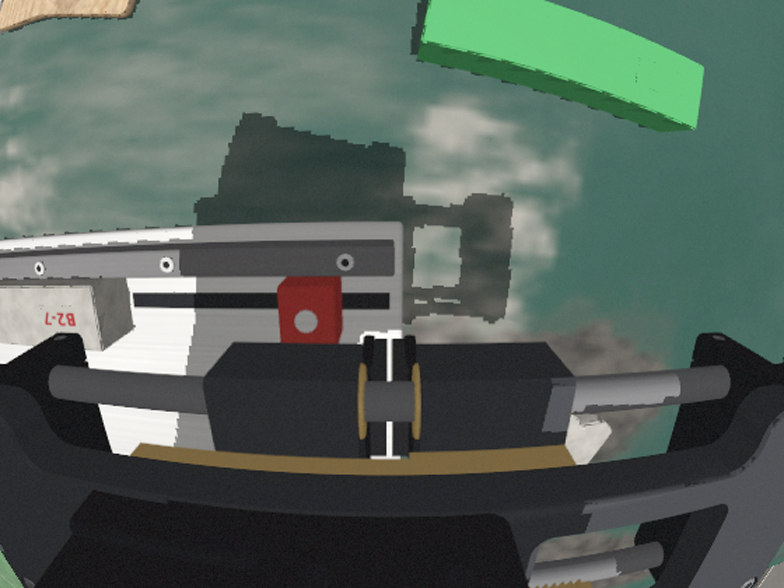

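The fingers, closed at (363–415), stand behind the follower's rear edge (342), clear of it, and the half prism is well away at (590,440). Now I'll descend and push.

>>> servo_tool --pt "0 0.002 0.02 0" --pt "0 0.002 0.05 0" --pt "0 0.002 0.072 0" --pt "0 0.002 0.076 0" --pt "0 0.002 0.076 0" --pt "0 -0.004 0.076 0" --pt "0 -0.01 0.076 0" --pt "0 -0.016 0.076 0" --pt "0 -0.022 0.076 0" --pt "0 -0.03 0.076 0" --pt "0 -0.038 0.076 0" --pt "0 -0.046 0.076 0"

```text
t: 17.77
eef_pos: [613.4, -97.5, 41.7]
tcp_rot: [3.141, -0.0, 0.072]
wrist_force: [0.9, -2.0, 2.5]
finger_gap: 0.7
grasp_force: 1.0
```

>>> servo_tool --pt "0 -0.008 0 0" --pt "0 -0.016 0 0" --pt "0 -0.024 0 0" --pt "0 -0.032 0 0" --pt "0 -0.04 0 0" --pt "0 -0.047 0 0" --pt "0 -0.053 0 0" --pt "0 -0.058 0 0" --pt "0 -0.063 0 0" --pt "0 -0.067 0 0" --pt "0 -0.07 0 0" --pt "0 -0.072 0 0"

```text
t: 19.27
eef_pos: [608.1, -26.0, 41.5]
tcp_rot: [-3.142, 0.0, 0.072]
wrist_force: [0.9, -1.4, 0.8]
finger_gap: 0.1
grasp_force: 0.9
```

```bash
python3 -c "
from g import *
g()"
```

```text
gauge xy 45.032536303655796 -55.390052542998674 [608.07969465 -26.02655762  41.54961534] 0.07158016451992077 19.275 0.0950786049746315
```

Steady 1.5 N follower friction, about 11 mm still to go.

>>> servo_tool --pt "0 -0.002 0 0" --pt "0 -0.004 0 0" --pt "0 -0.006 0 0" --pt "0 -0.0075 0 0" --pt "0 -0.009 0 0"

```text
t: 19.9
eef_pos: [607.4, -17.1, 41.5]
tcp_rot: [3.142, 0.0, 0.072]
wrist_force: [-0.4, -2.6, 2.8]
finger_gap: 0.5
grasp_force: 0.9
```

>>> servo_tool --pt "0 -0.001 0 0" --pt "0 -0.002 0 0" --pt "0 -0.003 0 0" --pt "0 -0.003 0 0"

```text
t: 20.4
eef_pos: [607.3, -14.6, 41.6]
tcp_rot: [3.141, -0.0, 0.071]
wrist_force: [-0.7, -3.3, 1.2]
finger_gap: 0.5
grasp_force: 1.8
```

>>> servo_tool --pt "0 -0.001 0 0" --pt "0 -0.002 0 0" --pt "0 -0.002 0 0"

```text
t: 20.78
eef_pos: [607.2, -14.4, 41.6]
tcp_rot: [3.139, -0.0, 0.07]
wrist_force: [1.2, -9.4, 1.2]
finger_gap: 0.3
grasp_force: 4.3
```

>>> servo_tool --pt "0 -0.001 0 0" --pt "0 -0.0015 0 0" --pt "0 -0.0015 0 0"

```text
t: 21.15
eef_pos: [607.2, -14.3, 41.6]
tcp_rot: [3.138, -0.0, 0.069]
wrist_force: [0.2, -12.0, 1.5]
finger_gap: 0.7
grasp_force: 6.1
```

Stalled firmly, so everything is seated. I'll back off, lift and take a final look.

>>> servo_tool --pt "0 0.004 0 0" --pt "0 0.015 0 0" --pt "0 0.03 0 0" --pt "0 0.035 -0.03 0" --pt "0 0.035 -0.08 0" --pt "0 0.035 -0.13 0" --pt "-0.06 -0.005 -0.15 0" --pt "-0.1 -0.055 -0.15 0" --pt "-0.1 -0.085 -0.15 0" --pt "-0.1 -0.085 -0.15 0" --pt "-0.1 -0.085 -0.15 0"

```text
t: 22.52
eef_pos: [501.5, 65.9, 191.6]
tcp_rot: [3.141, -0.0, 0.071]
wrist_force: [1.9, -0.2, -0.4]
finger_gap: 0.6
grasp_force: 0.0
```

```bash
python3 - <<'E'
from g import *
import cv2
g()
im=eyes.snapshot("wrist")[:,:,::-1]; s2=eyes.snapshot("scene")[195:270,205:325,::-1]
a=im[60:250,90:470]; a=cv2.resize(a,(780,390),interpolation=cv2.INTER_CUBIC)
b=cv2.resize(s2,None,fx=2.7,fy=2.7,interpolation=cv2.INTER_CUBIC)
m=np.zeros((390+b.shape[0],780,3),np.uint8); m[:390]=a; m[390:,:b.shape[1]]=b
cv2.imwrite("pics/fin.png",m[:600]); print(r.sense()["wrist_force"])
E
```

```text
gauge xy -54.68608858653542 43.93277675879953 [501.51112746  65.90803358 191.60958323] 0.07094129324984122 22.525 0.5825710618014039
[ 0.120482   -0.43888581  0.62679705]
```

View pics/fin.png

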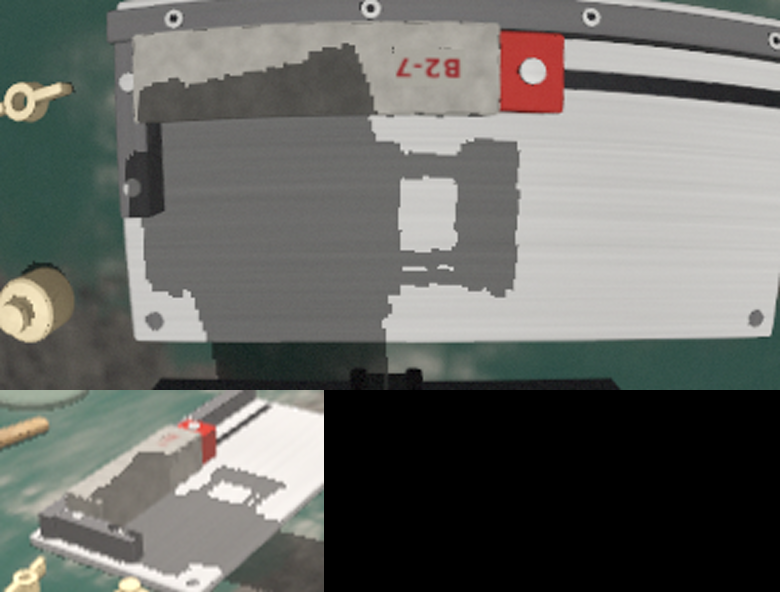

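The prism (135–500, 22–122) sits against the fence and stop, and the follower (500–565) butts against its end. The wing nut and brass weight are beside the gauge, and the arm is clear.

```bash
python3 -c "
from plant import r
print(r.job_done())"
```

```text
the job is handed in; nothing more can be done
None
```

Job handed in at about 22.6 s: by camera and push force, the prism is flush on the fence and against the end stop with the follower butted to its other end, the loose things weren't touched, and the arm is clear.

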